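# Wedge the rocking power supply

## Robot

A 7-joint arm with a two-finger parallel gripper is mounted at the origin on a cart in front of the work surface, level with it; the furniture and walls round the work are solid. World frame = base frame: x ahead of the robot, y to its left, z up, the work surface at z = 0. Lengths are in mm, angles in rad, forces in N, time in s.
With the tool pointing down it reaches from about 425 to 925 mm from the base axis. Payload 6.8 kg.
Tool frame: the origin (TCP) lies between the finger pads; the fingertips stand 22 mm ahead of it and the grasp point (between the pads) lies 3 mm ahead of it; z points along the fingers, y is the line along which they close (so a half turn about z gives the same grasp; the last joint's range is limited). The gripper opens to 88 mm and grips with 3 to 60 N. Pads are 20 mm wide; open, the fingers measure 115 mm over their backs; the gripper's body (75 mm by 178 mm) begins 61 mm behind the grasp point.
Start: joints at [-1.413, 0.477, 0.022, 1.555, -0.011, 1.109, -0.083], TCP at [177.305, 651.314, 244.664] pointing down, gripper open.
Joint ranges: [-2.96, 2.96], [-0.34, 2.1], [-1.41, 1.46], [0.24, 2.44], [-1.37, 4.51], [0.17, 1.92], [-2.96, 2.96]. Speed limits (rad/s): [2.39, 2.39, 3.14, 3.14, 3.14, 3.14, 3.14].

## Interface

Orientations are given as [roll, pitch, yaw] about the fixed x, y, z axes, in that order (R = Rz(yaw) Ry(pitch) Rx(roll)).
In Python, from cell import state, read_camera, job_done gives the robot as it stands. The module is installed in compiled form; this text tells all that it offers.
- The arm moves only by the tool arm_command, never from a script. Its argument "moves" is a list of rows, each a list of 2 entries, a list of its own where there are three numbers: the shift along the tool's x, y, z in mm, then the turn about the tool's z in rad. A call has 1 to 5 rows; each row shifts and turns the commanded pose from where the row before left it, along the tool's axes as they then stand; what a row does not reach is not made up. A row lasts 1/12 s, in which the tool goes at most 41.7 mm and 7.16 degrees, less where a joint would pass 70% of its speed; a pose out of reach is approached as far as the arm can. A call with a gripper value outside its range is refused whole. "claw" is the closure, from -1 (fully open) to 1 (shut), set as the call begins (left out, the last holds). The fingers move at their own pace and stop on an object; "newtons" is the grip in N (left out, the last holds). Time passes only in rows, so rows that do not move let the fingers close. It gives the time, the measured TCP pose, the force, the opening and the grip force at its end, in the units of the state.
- state(): the state, without advancing time (a new reading comes with each control period).
- read_camera(name): name is "scene" or "top" or "wrist"; returns a dict with "pixels" (400x640x3 uint8, red, green, blue), "z_map" (400x640 float32, mm along the optical axis (not along the pixel's ray), 0 where there is no reading), "intrinsics" (3x3 intrinsics, pixels), "world_from_camera" (4x4, takes a point from camera to world coordinates); the wrist camera has in their place "mount" (4x4, takes a point from camera to tool coordinates, whose origin is the TCP and whose axes are the flange's). Camera axes: x right, y down, z forward; pixel columns grow to the right and rows downward; lengths in mm; the calibration is good to about 2 mm. A picture is of the moment at which its call begins: read the wrist's pose just before it.
- job_done(): hands the job in; it is judged then, once.
The state is a dict: "time": time; "joint_pos": joint angles; "joint_vel": joint speeds; "joint_torque": joint torques, N m; "tool_pos": TCP position; "orientation": TCP orientation; "wrist_force": force on the tool from outside, world axes, zero at the start; "moment": the same for the moment, N m; "opening": finger opening in mm; "finger_force": force on a finger pad.
Only numpy, scipy, OpenCV 4.12 (cv2) and the standard library are available. Lean on these libraries where they do the work, as an engineer would, in place of code of your own. Each camera call takes 0.05 s, during which the arm holds its last target. There are 200 camera calls.

## Task

The small grey bench power supply rocks because its back right foot has lost its rubber pad. Without gripping or lifting anything, push the orange wedge along the worktop with the fingertips, thin end first, under that foot until the wedge just takes weight and the supply stands firm and level, then press down firmly with a fingertip on top of the case over that foot to check that it no longer rocks, and take the hand away. Do not drive the wedge further, which would jack up or swing the corner away: the supply stays where it stands; and leave the multimeter, the screwdriver and the red pliers alone.

Things in the scene. Friction and masses are not known exactly. Their poses are not given: they have to be found in the camera images.
- psu: Loose grey bench power supply, 100 deep (x) x 150 wide (y) mm, 0.7 to 1 kg. Origin: middle of its footprint at worktop level. x points from its front (knobs) to its back, y to its left as you face it, z up. Case from 16 to 62 mm above the worktop; knobs stick out 15 mm in front. Three grippy rubber feet, 18 mm wide, at (x, y) = (-38, 60), (-38, -60), (38, 60) mm. Starts level.
- psu_foot (a point): Point at worktop level (fixed to the supply) below the axis of the short back right foot, at (38, -60) mm of the supply: a bare steel screw, 10 mm thick, domed end, 15 mm in from the case's right side. It hangs 5 to 9.5 mm above the worktop; how much is not told.
- psu_corner (a point): Point on the flat top of the case above that screw, 62 mm above the worktop: press here. The supply is heavier at its front left; without the wedge about 2 to 3 N down here makes it rock until the screw touches what is below it. It is stiff when firmly wedged.
- wedge: Loose orange plastic wedge, ribbed top, 80 (x) x 36 (y) mm, 45 g, smooth (friction about 0.35). Lies flat; origin: centre of its underside; x points to the thin end. Top slopes evenly from 15 mm high at x = -40 mm to 2.5 mm at x = +40 mm. It starts right of the supply, thin end roughly towards the short foot and within 40 mm of the case. It stays where it is left, also under load.
- wedge_tail (a point): Centre of the wedge's upright thick end face (36 mm wide, 15 mm high), 7.5 mm above the worktop: push here. The wedge slides at about 0.2 N; when it begins to carry the corner, the push needed rises to 2 to 4 N within a few mm of travel; pushed on, the wedge swings the supply round on its feet.
- multimeter: Yellow and black hand multimeter lying on its back, 140 x 74 x 43 mm, loose, to the left of the work; origin at the centre of its underside. To be left alone.
- screwdriver: Orange-handled screwdriver, 181 mm long, lying loose; origin at the centre of its underside. To be left alone.
- cutters: Pliers with red handles, 141 mm long, lying loose; origin at the centre of their underside. To be left alone.

How it is judged:
By the outcome, as a careful person would: the job done as asked, in the order asked, and still so for the second after the job is handed in, with the robot touching nothing.
It also fails if it takes over 58 s, if anything falls off the work surface, if the arm or the gripper's body presses on something with over 40 N, if the wrist force passes 120 N, or if a joint passes its speed limit or range.

## Working session

There is one attempt and no reset: what is moved stays moved. The work goes in short steps, Python scripts to look and compute and a tool call to move; the robot and the scene stay as the last step left them, time stands still between calls to the robot, and variables do not carry over. Pictures are saved under pics/ and viewed, at most 10 in all, crops included, and the job is handed in when it is done.

Besides the shell and the picture viewer there is one more tool, called after "Call:" as a command line: name --argument value ..., lists and objects as JSON in quotes. arm_command: Moves the arm, as the interface text tells. Its arguments: {"type":"object","properties":{"moves":{"type":"array"},"claw":{"type":"number"},"newtons":{"type":"number"}},"required":["moves"]}

```bash
mkdir -p pics
cat > h.py <<'E'
import numpy as np, cv2
from cell import state, read_camera, job_done
def snap(n, f):
    s=state(); c=read_camera(n); cv2.imwrite('pics/'+f, c['pixels'][:,:,::-1]); np.savez('pics/'+f+'.npz', **{k:v for k,v in c.items()}, tp=s['tool_pos'], to=s['orientation']); return c
def cloud(f):
    c=np.load('pics/'+f+'.npz'); z=c['z_map'].astype(float); K=c['intrinsics']
    v,u=np.indices(z.shape); p=np.stack([(u-K[0,2])/K[0,0]*z,(v-K[1,2])/K[1,1]*z,z],-1)
    if 'world_from_camera' in c: T=c['world_from_camera']
    else:
        from scipy.spatial.transform import Rotation as R
        W=np.eye(4); W[:3,:3]=R.from_euler('xyz',c['to']).as_matrix(); W[:3,3]=c['tp']; T=W@c['mount']
    return p@T[:3,:3].T+T[:3,3], c['pixels'], z
E
python3 - <<'E'
from h import *
s=state(); print(s)
for n in('top','scene'):
    c=snap(n,n+'1.png'); 
    print(c['world_from_camera'].round(2))
E
```

```text
{'time': 0.0, 'joint_pos': array([-1.41312377,  0.47774959,  0.02235144,  1.5564359 , -0.01149521,
        1.10930422, -0.08306304]), 'joint_vel': array([ 0.00038842,  0.00167886,  0.00020685, -0.00264493, -0.00100148,
        0.00100589,  0.00139751]), 'joint_torque': array([ 6.62842103e-05, -5.82851601e+01,  1.53469015e+00, -2.72608423e+01,
       -5.43329422e-02,  1.71527197e-02,  1.65447555e-04]), 'tool_pos': array([177.165217  , 650.75570106, 243.72235911]), 'orientation': array([-3.13982944e+00,  1.39313455e-04,  2.87587069e+00]), 'wrist_force': array([ 0.56258821, -0.59062835, -0.09270158]), 'moment': array([ 0.02339537, -0.01262936,  0.00914787]), 'finger_force': 0.0, 'opening': 88.04559482131941}
[[-1.00000e-02 -9.90000e-01  1.60000e-01  2.07520e+02]
 [-1.00000e+00  1.00000e-02 -1.00000e-02 -7.34400e+01]
 [ 1.00000e-02 -1.60000e-01 -9.90000e-01  1.32021e+03]
 [ 0.00000e+00  0.00000e+00  0.00000e+00  1.00000e+00]]
[[ 9.0000e-01 -2.7000e-01  3.3000e-01  6.2840e+01]
 [-4.3000e-01 -6.0000e-01  6.8000e-01 -7.9962e+02]
 [ 2.0000e-02 -7.5000e-01 -6.6000e-01  7.6534e+02]
 [ 0.0000e+00  0.0000e+00  0.0000e+00  1.0000e+00]]
```

View pics/top1.png

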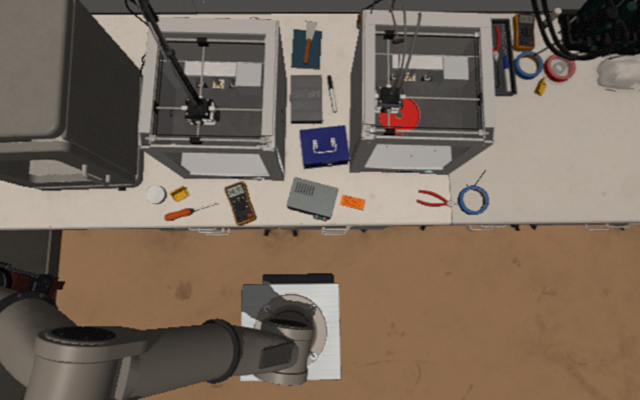

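View pics/scene1.png

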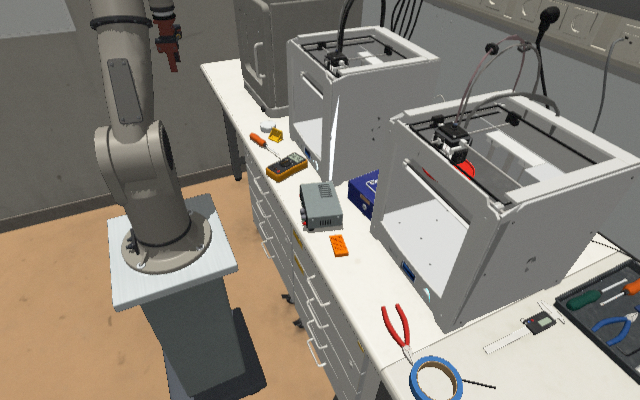

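The top view shows the supply at about (313,198), with the wedge to its right at (352,202). The multimeter is at (240,202), the screwdriver at (190,212) and the pliers at (435,198). In the scene view, the wedge is at (339,245) and the supply at (320,205).

Run:
```python
from h import *
for f,(u0,u1,v0,v1) in (('top1.png',(280,375,170,225)),('scene1.png',(290,355,175,265))):
    P,px,z=cloud(f); m=np.zeros(z.shape,bool); m[v0:v1,u0:u1]=1
    hsv=cv2.cvtColor(px,cv2.COLOR_RGB2HSV)
    o=m&(hsv[...,0]<16)&(hsv[...,1]>170)&(P[...,2]<40)&(P[...,1]<0 if 0 else z>0)
    n,l,st,_=cv2.connectedComponentsWithStats(o.astype('uint8')); o=l==1+st[1:,4].argmax()
    q=P[o]; r=cv2.minAreaRect(q[:,:2].astype('float32')); print(f,'wedge',o.sum(),r,cv2.boxPoints(r).round().tolist(),'z',np.percentile(q[:,2],[2,50,98]).round(1))
    A=np.c_[q[:,:2],np.ones(len(q))]; g=np.linalg.lstsq(A,q[:,2],rcond=None)[0]; print('slope',g, 'downhill dir',np.degrees(np.arctan2(-g[1],-g[0])))
    t=m&(abs(P[...,2]-62)<7)
    n,l,st,_=cv2.connectedComponentsWithStats(t.astype('uint8')); t=l==1+st[1:,4].argmax()
    q=P[t]; r=cv2.minAreaRect(q[:,:2].astype('float32')); print('psu',t.sum(),r,cv2.boxPoints(r).round().tolist(),np.median(q[:,2]))
    b=m&(abs(P[...,2])<8)&(hsv[...,1]<60); print('table z',np.median(P[b][:,2]))
c=cloud('scene1.png')[1][165:265,270:370]; t=cloud('top1.png')[1][165:225,280:380]
cv2.imwrite('pics/crop.png',np.hstack([cv2.resize(c,(400,400),interpolation=2),cv2.copyMakeBorder(cv2.resize(t,(400,240),interpolation=2),0,160,0,0,0)])[:,:,::-1])
```

```text
top1.png wedge 205 ((417.65826416015625, -209.3753204345703), (74.05084991455078, 31.91146469116211), 74.35269165039062) [[392.0, -241.0], [423.0, -249.0], [443.0, -178.0], [412.0, -169.0]] z [ 0.7  8.2 16.1]
slope [-0.07060046 -0.14172416  8.06570992] downhill dir 63.51962519222504
psu 1422 ((426.6162414550781, -72.34717559814453), (150.2416229248047, 103.8531723022461), 74.39868927001953) [[356.0, -131.0], [456.0, -159.0], [497.0, -14.0], [397.0, 14.0]] 60.88966558529353
table z -1.12582278584091
scene1.png wedge 258 ((415.8175048828125, -216.36294555664062), (77.53671264648438, 34.77678680419922), 75.18546295166016) [[389.0, -249.0], [423.0, -258.0], [443.0, -183.0], [409.0, -174.0]] z [ 1.2  8.9 15.7]
slope [ 6.45077646e-04 -1.02278815e-01 -1.41518512e+01] downhill dir 90.36136257885724
psu 1263 ((423.7498779296875, -78.29882049560547), (152.31187438964844, 105.83934783935547), 74.8179702758789) [[353.0, -138.0], [455.0, -166.0], [495.0, -19.0], [393.0, 9.0]] 61.42270040828873
table z -0.44137094851021175
```

View pics/crop.png

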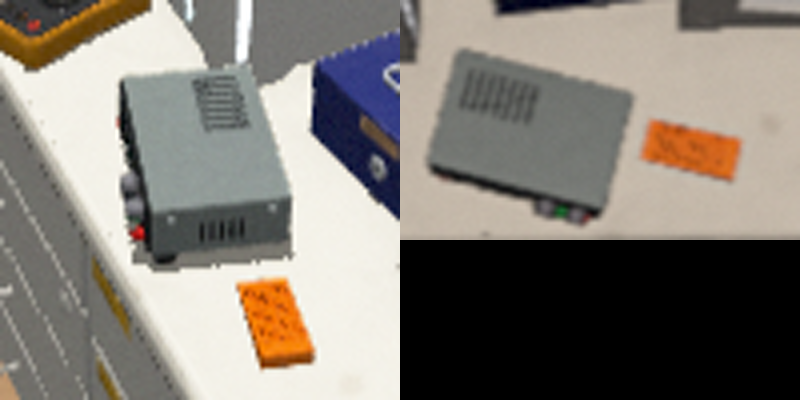

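The crop shows the supply's knob side facing the robot, with the wedge's thin end near its right side. I'll check obstacles for the sweep.

Run:
```python
from h import *
for f in('top1.png','scene1.png'):
    P,px,z=cloud(f); q=P[z>0]
    print(f,'y bin: minx of z>90 with x>300; table edge min x')
    for y in range(-600,700,50):
        s=q[(abs(q[:,1]-y)<25)&(q[:,0]>330)]
        a=s[(s[:,2]>90)]; b=s[abs(s[:,2])<8]
        print(y,a[:,0].min().round() if len(a) else None,a[a[:,0]<a[:,0].min()+15][:,2].round().max() if len(a) else '', b[:,0].min().round() if len(b) else None)
```

```text
top1.png y bin: minx of z>90 with x>300; table edge min x
-600 624.0 609.0 340.0
-550 509.0 362.0 341.0
-500 510.0 378.0 341.0
-450 513.0 378.0 341.0
-400 514.0 379.0 342.0
-350 516.0 378.0 342.0
-300 517.0 378.0 342.0
-250 519.0 378.0 340.0
-200 520.0 364.0 340.0
-150 None  341.0
-100 None  341.0
-50 None  339.0
0 494.0 363.0 340.0
50 493.0 379.0 339.0
100 495.0 378.0 340.0
150 496.0 379.0 341.0
200 498.0 378.0 341.0
250 500.0 378.0 342.0
300 501.0 379.0 339.0
350 501.0 377.0 340.0
400 1007.0 155.0 340.0
450 997.0 242.0 340.0
500 440.0 310.0 341.0
550 441.0 310.0 338.0
600 472.0 439.0 339.0
650 471.0 438.0 339.0
scene1.png y bin: minx of z>90 with x>300; table edge min x
-600 None  339.0
-550 508.0 364.0 338.0
-500 507.0 377.0 339.0
-450 510.0 378.0 339.0
-400 512.0 378.0 339.0
-350 514.0 377.0 339.0
-300 516.0 377.0 339.0
-250 518.0 377.0 339.0
-200 519.0 363.0 338.0
-150 943.0 539.0 339.0
-100 969.0 544.0 339.0
-50 969.0 532.0 339.0
0 492.0 362.0 338.0
50 491.0 375.0 339.0
100 494.0 376.0 339.0
150 496.0 376.0 340.0
200 496.0 376.0 340.0
250 499.0 376.0 340.0
300 500.0 376.0 341.0
350 499.0 370.0 340.0
400 957.0 430.0 339.0
450 961.0 402.0 338.0
500 440.0 308.0 341.0
550 446.0 300.0 338.0
600 471.0 433.0 338.0
650 470.0 422.0 337.0
```

```bash
cat >> h.py <<'E'
from scipy.spatial.transform import Rotation as Ro
def plan(*wps, step=36):
    s=state(); p=s['tool_pos']; R=Ro.from_euler('xyz',s['orientation']).as_matrix(); p=p.copy()
    for w in wps:
        d=R.T@(np.array(w,float)-p); n=int(np.ceil(np.linalg.norm(d)/step)); print(w,n,'rows of',(d/n).round(1)); p=np.array(w,float)
E
python3 - <<'E'
from h import *
plan((300,480,300),(400,150,300),(412,0,300),(410,-190,300))
print(read_camera('wrist')['mount'].round(2))
E
```

```text
(300, 480, 300) 7 rows of [-23.3 -19.   -8. ]
(400, 150, 300) 10 rows of [-18.3 -29.2   0. ]
(412, 0, 300) 5 rows of [-10.2 -28.3   0. ]
(410, -190, 300) 6 rows of [ -8.  -30.6   0. ]
[[  -0.     -0.95   -0.3    81.75]
 [   1.     -0.     -0.     -1.11]
 [   0.     -0.3     0.95 -138.99]
 [   0.      0.      0.      1.  ]]
```

Call:
arm_command --moves '[[[-23.3,-19,-8],0],[[-23.3,-19,-8],0],[[-23.3,-19,-8],0],[[-23.3,-19,-8],0],[[-23.3,-19,-8],0]]' --claw 1 --newtons 10

```text
time: 0.57
tool_pos: [265.4, 527.6, 284.7]
orientation: [-3.141, -0.0, 2.876]
wrist_force: [0.3, -0.8, 0.8]
opening: 57.5
finger_force: 0.0
```

Call:
arm_command --moves '[[[-23.3,-19,-8],0],[[-23.3,-19,-8],0],[[-18.3,-29.2,0],0],[[-18.3,-29.2,0],0],[[-18.3,-29.2,0],0]]'

```text
time: 0.98
tool_pos: [330.1, 379.5, 300.6]
orientation: [-3.142, -0.0, 2.876]
wrist_force: [0.9, 1.0, 0.0]
opening: 24.6
finger_force: 0.0
```

Tracking is good; I'll carry on.

Call:
arm_command --moves '[[[-18.3,-29.2,0],0],[[-18.3,-29.2,0],0],[[-18.3,-29.2,0],0],[[-18.3,-29.2,0],0],[[-18.3,-29.2,0],0]]'

```text
time: 1.4
tool_pos: [379.6, 214.5, 300.6]
orientation: [3.141, -0.0, 2.876]
wrist_force: [0.2, -1.0, -0.3]
opening: 0.6
finger_force: 0.0
```

Call:
arm_command --moves '[[[-18.3,-29.2,0],0],[[-18.3,-29.2,0],0],[[-10.2,-28.3,0],0],[[-10.2,-28.3,0],0],[[-10.2,-28.3,0],0]]'

```text
time: 1.82
tool_pos: [406.6, 58.7, 300.5]
orientation: [3.141, -0.0, 2.875]
wrist_force: [0.2, 0.1, 0.5]
opening: 0.4
finger_force: 0.0
```

Call:
arm_command --moves '[[[-10.2,-28.3,0],0],[[-10.2,-28.3,0],0],[[-8,-30.6,0],0],[[-8,-30.6,0],0],[[-8,-30.6,0],0]]'

```text
time: 2.23
tool_pos: [410.2, -96.0, 300.7]
orientation: [3.141, 0.0, 2.876]
wrist_force: [1.0, 0.1, 0.2]
opening: 0.7
finger_force: 0.0
```

Call:
arm_command --moves '[[[-8,-30.6,10],0],[[-8,-30.6,10],0],[[-6,-22,20],0],[[0,0,0],0],[[0,0,0],0]]'

```text
time: 2.65
tool_pos: [409.0, -181.4, 259.9]
orientation: [-3.141, -0.002, 2.872]
wrist_force: [0.3, -0.2, -0.3]
opening: 0.6
finger_force: 0.0
```

Run:
```python
from h import *
snap('wrist','w1.png'); s=state(); print(s['tool_pos'],s['orientation'],s['joint_pos'].round(2),s['opening'],s['wrist_force'])
```

```text
[ 409.7986237  -180.3784021   260.45236063] [-3.14129538e+00 -1.10830433e-03  2.87483931e+00] [-0.45  0.07  0.78  2.09 -0.06  1.    1.66] 0.788288484508766 [0.25699781 0.55199428 0.21132356]
```

View pics/w1.png

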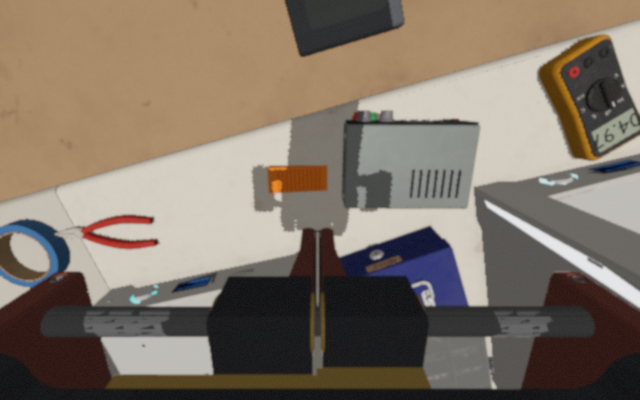

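The wrist view shows the wedge at (298,179), the supply at (412,165), and the closed fingers at (318,240).

```bash
cat >> h.py <<'E'
def measure(f,box):
    u0,u1,v0,v1=box
    P,px,z=cloud(f); m=np.zeros(z.shape,bool); m[v0:v1,u0:u1]=1
    hsv=cv2.cvtColor(px,cv2.COLOR_RGB2HSV); b=m&(abs(P[...,2])<8)&(hsv[...,1]<60); print('table z',np.median(P[b][:,2]))
    big=lambda o:(lambda r:r[1]==1+r[2][1:,4].argmax())(cv2.connectedComponentsWithStats(o.astype('uint8')))
    o=big(m&(hsv[...,0]<18)&(hsv[...,1]>150)&(P[...,2]<30)&(z>0)); q=P[o]
    r=cv2.minAreaRect(q[:,:2].astype('float32')); print('wedge',o.sum(),r,cv2.boxPoints(r).round().tolist(),np.percentile(q[:,2],[2,50,98]).round(1))
    t=big(m&(abs(P[...,2]-62)<5)); q=P[t]; r=cv2.minAreaRect(q[:,:2].astype('float32')); a=np.radians(r[2])
    print('psu',t.sum(),r,cv2.boxPoints(r).round().tolist(),np.median(q[:,2]))
    A=np.c_[q[:,:2]-q[:,:2].mean(0),np.ones(len(q))]; print('tilt',np.linalg.lstsq(A,q[:,2],rcond=None)[0].round(4))
E
python3 - <<'E'
from h import *
measure('w1.png',(240,485,100,235))
im=cloud('w1.png')[1][100:235,240:485]; cv2.imwrite('pics/c2.png',cv2.resize(im,None,fx=3.2,fy=3.2,interpolation=cv2.INTER_CUBIC)[:,:,::-1])
E
```

```text
table z -1.2898611672416678
wedge 1436 ((417.247314453125, -213.2616424560547), (77.4598159790039, 35.01013946533203), 75.2394790649414) [[390.0, -246.0], [424.0, -255.0], [444.0, -180.0], [410.0, -171.0]] [ 1.2  7.9 14. ]
psu 11102 ((426.864013671875, -76.87751007080078), (149.9832763671875, 102.59925842285156), 73.8824691772461) [[357.0, -135.0], [455.0, -163.0], [497.0, -19.0], [398.0, 9.0]] 60.60377243898765
tilt [ 3.90000e-03 -2.00000e-03  6.05417e+01]
```

View pics/c2.png

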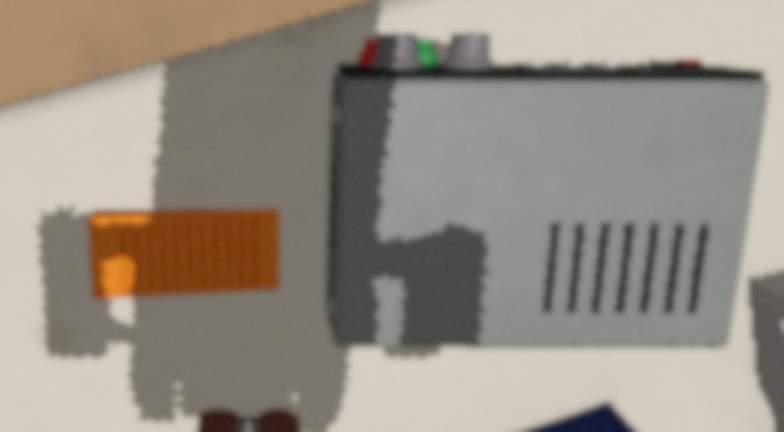

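Run:
```python
from h import *
plan((376,-211.5,100),(376,-211.5,26))
```

```text
(376, -211.5, 100) 5 rows of [ 4.8 -7.8 32.1]
(376, -211.5, 26) 3 rows of [-0.   0.  24.7]
```

Call:
arm_command --moves '[[[4.8,-7.8,32],0],[[4.8,-7.8,32],0],[[4.8,-7.8,32],0],[[4.8,-7.8,32],0],[[4.8,-7.8,32],0]]'

```text
time: 3.12
tool_pos: [377.7, -210.6, 99.8]
orientation: [3.141, 0.002, 2.879]
wrist_force: [0.9, 0.9, 0.1]
opening: 0.4
finger_force: 0.0
```

Call:
arm_command --moves '[[[0,0,25],0],[[0,0,25],0],[[0,0,15],0],[[0,0,9],0],[[0,0,0],0]]'

```text
time: 3.53
tool_pos: [376.9, -210.5, 25.8]
orientation: [3.14, -0.002, 2.878]
wrist_force: [-0.4, -0.3, 0.1]
opening: 0.6
finger_force: 0.0
```

Call:
arm_command --moves '[[[-6,0,0],0],[[-5,0,0],0],[[-4,0,0],0],[[-4,0,0],0],[[-2,0,0],0]]'

```text
time: 3.95
tool_pos: [398.3, -217.6, 27.3]
orientation: [-3.142, 0.002, 2.877]
wrist_force: [0.9, -0.3, 0.4]
opening: 0.5
finger_force: 0.2
```

Call:
arm_command --moves '[[[-2,0,0],0],[[0,0,0],0],[[5,0,0],0],[[15,0,0],0],[[0,0,0],0]]'

```text
time: 4.37
tool_pos: [376.2, -211.7, 26.3]
orientation: [3.141, -0.003, 2.874]
wrist_force: [-0.3, -0.3, 0.1]
opening: 0.3
finger_force: 0.0
```

Run:
```python
from h import *
snap('wrist','w2.png'); s=state(); print(s['tool_pos'],s['orientation'],s['wrist_force'])
```

```text
[ 377.75950676 -212.15530954   26.50158586] [ 3.14098179e+00 -1.92190051e-03  2.87461928e+00] [ 1.03981295  0.07516303 -1.00099992]
```

View pics/w2.png

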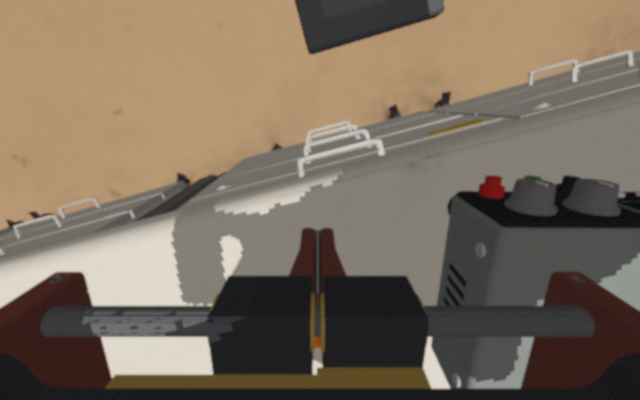

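The wedge is hidden behind the gripper from down here, so I'll look again from above on the way to its tail.

Call:
arm_command --moves '[[[0,0,-40],0],[[0,-10,-40],0],[[0,-20,-40],0],[[0,-20,-40],0],[[0,-20,-20],0]]'

```text
time: 4.83
tool_pos: [362.9, -279.3, 204.9]
orientation: [-3.141, 0.004, 2.876]
wrist_force: [0.9, 0.2, 0.3]
opening: 0.7
finger_force: 0.0
```

Call:
arm_command --moves '[[[0,0,0],0],[[0,0,0],0]]'

```text
time: 5.0
tool_pos: [362.6, -278.3, 202.1]
orientation: [3.141, 0.003, 2.874]
wrist_force: [-0.4, 1.4, -1.0]
opening: 0.8
finger_force: 0.0
```

Run:
```python
from h import *
snap('wrist','w3.png'); s=state(); print(s['tool_pos'],s['orientation'],s['wrist_force'])
measure('w3.png',(150,638,40,330))
```

```text
[ 362.06183563 -277.00962942  200.85873165] [3.14086416e+00 1.77724127e-04 2.87556821e+00] [ 0.38172439  0.44766935 -1.11188219]
table z -1.392334413366541
wedge 1744 ((429.30511474609375, -217.32040405273438), (78.2039566040039, 35.108821868896484), 74.99547576904297) [[402.0, -251.0], [436.0, -260.0], [456.0, -184.0], [422.0, -175.0]] [ 1.2  8.  13.8]
psu 14840 ((426.6806335449219, -77.13849639892578), (150.573486328125, 102.46571350097656), 74.45758056640625) [[357.0, -136.0], [456.0, -163.0], [496.0, -18.0], [397.0, 9.0]] 60.4537304710841
tilt [ 4.3000e-03 -1.2000e-03  6.0383e+01]
```

View pics/w3.png

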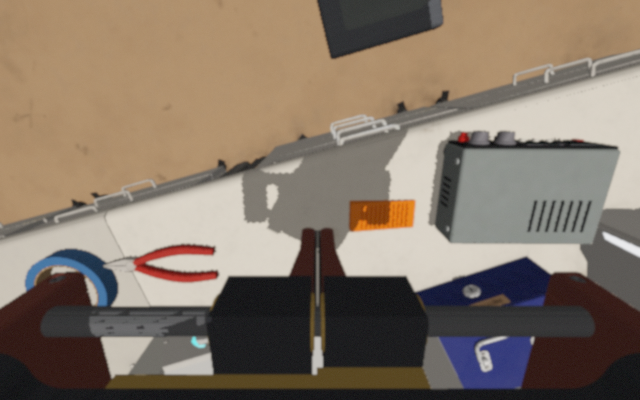

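Wedge and foot now line up, with the foot 1.4 mm off the wedge's axis and 74 mm ahead of its centre. Next I'll go behind the tail.

Run:
```python
from h import *
plan((411.2,-285,90),(411.2,-285,26))
```

```text
(411.2, -285, 90) 4 rows of [-12.4   1.3  27.7]
(411.2, -285, 26) 2 rows of [ 0. -0. 32.]
```

Call:
arm_command --moves '[[[-12.4,1.3,27.7],0],[[-12.4,1.3,27.7],0],[[-12.4,1.3,27.7],0],[[-12.4,1.3,27.7],0],[[0,0,10],0]]'

```text
time: 5.47
tool_pos: [410.9, -283.0, 75.5]
orientation: [3.141, -0.007, 2.879]
wrist_force: [-0.1, 0.3, 0.8]
opening: 0.5
finger_force: 0.0
```

Call:
arm_command --moves '[[[0,0,25],0],[[0,0,20],0],[[0,0,9],0],[[0,0,0],0],[[0,0,0],0]]'

```text
time: 5.88
tool_pos: [410.4, -285.3, 26.4]
orientation: [3.141, -0.001, 2.875]
wrist_force: [0.7, 0.1, 0.1]
opening: 0.6
finger_force: 0.0
```

```bash
cat >> h.py <<'E'
def avg(n=8):
    L=[]
    for _ in range(n): read_camera('top'); s=state(); L.append(np.r_[s['wrist_force'],s['tool_pos'],s['time']])
    L=np.array(L); y=s['orientation'][2]; R=Ro.from_euler('xyz',s['orientation']).as_matrix()
    print('t',L[-1,6].round(2),'F tool',(L[:,:3].mean(0)@R).round(2),'sd',L[:,:3].std(0).round(2),'pos',L[:,3:6].mean(0).round(2))
E
python3 - <<'E'
from h import *
avg(8)
E
```

```text
t 6.28 F tool [-0.21 -0.36 -0.27] sd [0.44 0.45 0.47] pos [ 411.53 -285.73   27.23]
```

Call:
arm_command --moves '[[[0,8,0],0],[[0,6,0],0],[[0,6,0],0],[[0,6,0],0],[[0,6,0],0]]'

```text
time: 6.7
tool_pos: [419.7, -253.8, 26.3]
orientation: [3.141, -0.0, 2.876]
wrist_force: [-0.2, -0.7, -1.1]
opening: 0.3
finger_force: 0.1
```

Call:
arm_command --moves '[[[0,6,0],0],[[0,6,0],0],[[0,5,0],0],[[0,4,0],0],[[0,3,0],0]]'

```text
time: 7.12
tool_pos: [426.0, -230.9, 26.3]
orientation: [3.141, -0.0, 2.876]
wrist_force: [-0.6, -1.2, -0.2]
opening: -0.1
finger_force: 0.1
```

Run:
```python
from h import *
avg(6)
snap('scene','s2.png'); c=snap('top','t2.png')
a=cloud('scene1.png')[1]; im=cloud('s2.png')[1][165:275,270:400]; t=cloud('t2.png')[1][165:225,280:380]
cv2.imwrite('pics/c3.png',np.hstack([cv2.resize(im,(472,400),interpolation=2),cv2.copyMakeBorder(cv2.resize(t,(320,192),interpolation=2),0,208,0,0,0)])[:,:,::-1])
```

```text
t 7.42 F tool [-0.06  0.05  0.08] sd [0.71 0.4  0.44] pos [ 425.86 -231.36   26.37]
```

View pics/c3.png

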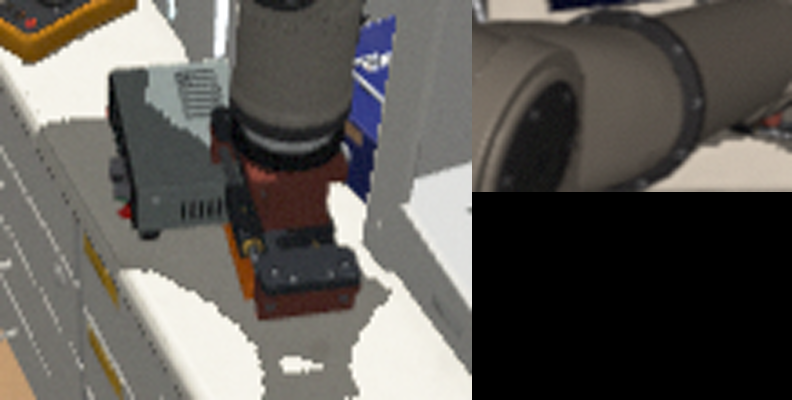

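The scene crop shows the wedge ahead of the fingers at about (240,255), heading under the supply's right back corner. I'll go on in small steps.

Call:
arm_command --moves '[[[0,3,0],0],[[0,3,0],0],[[0,2,0],0],[[0,0,0],0]]'

```text
time: 7.85
tool_pos: [428.1, -223.2, 26.3]
orientation: [3.141, -0.0, 2.877]
wrist_force: [0.5, -0.8, -0.3]
opening: 0.9
finger_force: 0.0
```

```bash
python3 -c "
from h import *
avg(4)"
```

```text
t 8.05 F tool [ 0.27  0.18 -0.33] sd [0.15 0.22 0.33] pos [ 427.96 -223.59   26.36]
```

Call:
arm_command --moves '[[[0,1,0],0],[[0,1,0],0],[[0,0,0],0]]'

```text
time: 8.3
tool_pos: [428.5, -221.8, 26.4]
orientation: [3.142, 0.0, 2.876]
wrist_force: [0.2, -0.3, -0.1]
opening: 0.4
finger_force: 0.0
```

```bash
python3 -c "
from h import *
avg(4)"
```

```text
t 8.5 F tool [ 0.2  -0.15  0.07] sd [0.32 0.48 0.17] pos [ 428.43 -221.83   26.37]
```

Call:
arm_command --moves '[[[0,1,0],0],[[0,1,0],0],[[0,0,0],0]]'

```text
time: 8.75
tool_pos: [429.0, -219.8, 26.4]
orientation: [3.142, -0.0, 2.876]
wrist_force: [-0.3, 0.0, -0.8]
opening: 0.7
finger_force: 0.0
```

```bash
python3 -c "
from h import *
avg(5)"
```

```text
t 9.0 F tool [-0.15 -0.39  0.11] sd [0.64 0.67 0.21] pos [ 428.98 -219.87   26.37]
```

Call:
arm_command --moves '[[[0,1,0],0],[[0,1,0],0],[[0,0,0],0]]'

```text
time: 9.25
tool_pos: [429.5, -217.8, 26.3]
orientation: [3.141, -0.0, 2.876]
wrist_force: [0.3, -0.4, 0.6]
opening: 0.4
finger_force: 0.0
```

```bash
python3 -c "
from h import *
avg(5)"
```

```text
t 9.5 F tool [ 0.56  0.02 -0.27] sd [0.45 0.52 0.16] pos [ 429.5  -217.95   26.37]
```

Call:
arm_command --moves '[[[0,1,0],0],[[0,1,0],0],[[0,0,0],0]]'

```text
time: 9.75
tool_pos: [430.1, -215.9, 26.4]
orientation: [3.142, 0.0, 2.876]
wrist_force: [0.2, -0.2, 0.8]
opening: 0.6
finger_force: 0.0
```

```bash
python3 -c "
from h import *
avg(5)"
```

```text
t 10.0 F tool [-0.34 -0.54  0.02] sd [0.35 0.5  0.26] pos [ 430.04 -216.02   26.37]
```

Call:
arm_command --moves '[[[0,1,0],0],[[0,1,0],0],[[0,0,0],0]]'

```text
time: 10.25
tool_pos: [430.6, -214.0, 26.4]
orientation: [3.142, 0.0, 2.876]
wrist_force: [-0.3, 0.5, -0.1]
opening: 0.2
finger_force: 0.0
```

```bash
python3 -c "
from h import *
avg(5)"
```

```text
t 10.5 F tool [-0.45  0.08 -0.7 ] sd [0.45 0.22 0.26] pos [ 430.55 -214.08   26.37]
```

Call:
arm_command --moves '[[[0,1,0],0],[[0,1,0],0],[[0,0,0],0]]'

```text
time: 10.75
tool_pos: [431.1, -212.1, 26.4]
orientation: [3.142, -0.0, 2.876]
wrist_force: [-1.0, -0.3, 0.2]
opening: 0.4
finger_force: 0.0
```

```bash
python3 -c "
from h import *
avg(5)"
```

```text
t 11.0 F tool [-0.15 -0.39  0.34] sd [0.49 0.35 0.27] pos [ 431.1  -212.16   26.38]
```

Call:
arm_command --moves '[[[0,1,0],0],[[0,1,0],0],[[0,0,0],0]]'

```text
time: 11.25
tool_pos: [431.6, -210.1, 26.3]
orientation: [3.142, -0.0, 2.876]
wrist_force: [-0.2, 0.3, 0.6]
opening: 0.5
finger_force: 0.0
```

```bash
python3 -c "
from h import *
avg(5)"
```

```text
t 11.5 F tool [-0.02 -0.03 -0.04] sd [0.51 0.38 0.63] pos [ 431.6  -210.23   26.37]
```

Call:
arm_command --moves '[[[0,1,0],0],[[0,1,0],0],[[0,0,0],0]]'

```text
time: 11.75
tool_pos: [432.2, -208.2, 26.4]
orientation: [3.141, -0.0, 2.876]
wrist_force: [0.2, -1.0, -0.4]
opening: 0.2
finger_force: 0.0
```

```bash
python3 -c "
from h import *
avg(5)"
```

```text
t 12.0 F tool [-0.21 -0.38 -0.06] sd [0.13 0.59 0.48] pos [ 432.13 -208.31   26.38]
```

Call:
arm_command --moves '[[[0,1,0],0],[[0,1,0],0],[[0,0,0],0]]'

```text
time: 12.25
tool_pos: [432.7, -206.2, 26.3]
orientation: [3.141, -0.0, 2.876]
wrist_force: [-0.2, -0.6, -0.2]
opening: 0.3
finger_force: 0.0
```

```bash
python3 -c "
from h import *
avg(5)"
```

```text
t 12.5 F tool [-0.16 -0.08  0.12] sd [0.54 0.28 0.29] pos [ 432.65 -206.38   26.37]
```

Call:
arm_command --moves '[[[0,1,0],0],[[0,1,0],0],[[0,0,0],0]]'

```text
time: 12.75
tool_pos: [433.2, -204.3, 26.4]
orientation: [3.141, 0.0, 2.876]
wrist_force: [0.0, -0.0, 0.2]
opening: 0.6
finger_force: 0.0
```

```bash
python3 -c "
from h import *
avg(5)"
```

```text
t 13.0 F tool [-0.04 -0.07 -0.13] sd [0.41 0.33 0.61] pos [ 433.19 -204.44   26.37]
```

Call:
arm_command --moves '[[[0,1,0],0],[[0,1,0],0],[[0,0,0],0]]'

```text
time: 13.25
tool_pos: [433.7, -202.6, 26.4]
orientation: [-3.141, 0.0, 2.876]
wrist_force: [0.9, -0.1, 0.4]
opening: 0.7
finger_force: 0.2
```

```bash
python3 -c "
from h import *
avg(5)
snap('scene','s3.png'); im=cloud('s3.png')[1][185:275,280:380]
cv2.imwrite('pics/c4.png',cv2.resize(im,(600,540),interpolation=2)[:,:,::-1])"
```

```text
t 13.5 F tool [-0.23 -0.5   0.1 ] sd [0.22 0.8  0.36] pos [ 433.7  -202.58   26.38]
```

View pics/c4.png

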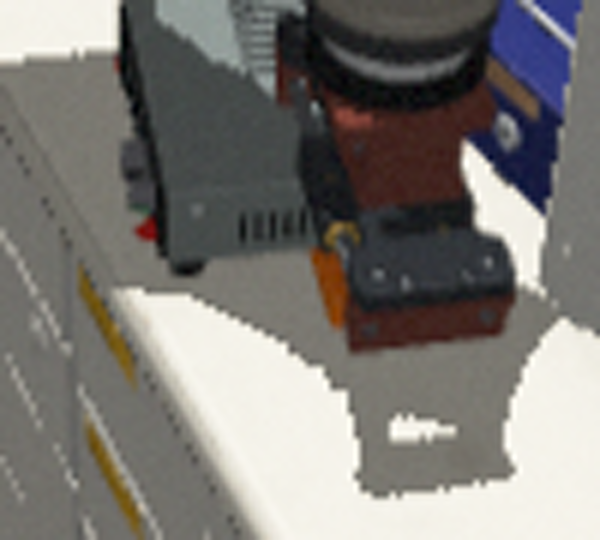

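The crop shows the wedge at (330,285), straight and partly under the case, with the supply undisturbed. There is no load on it yet.

Call:
arm_command --moves '[[[0,1,0],0],[[0,0.5,0],0],[[0,0,0],0]]'

```text
time: 13.8
tool_pos: [434.0, -201.6, 26.4]
orientation: [-3.141, 0.0, 2.875]
wrist_force: [-1.1, -1.2, -0.2]
opening: 0.9
finger_force: 1.3
```

```bash
python3 -c "
from h import *
avg(5)"
```

```text
t 14.05 F tool [ 0.06 -2.49  0.04] sd [0.59 0.52 0.63] pos [ 434.   -201.53   26.41]
```

Call:
arm_command --moves '[[[0,1,0],0],[[0,0.5,0],0],[[0,0,0],0]]'

```text
time: 14.3
tool_pos: [434.6, -199.7, 26.4]
orientation: [-3.141, 0.0, 2.876]
wrist_force: [-0.3, -3.5, -0.5]
opening: 0.4
finger_force: 1.8
```

```bash
python3 -c "
from h import *
avg(5)"
```

```text
t 14.55 F tool [-0.2  -3.26  0.12] sd [0.42 0.29 0.41] pos [ 434.56 -199.76   26.41]
```

The push is at about 3 N, so the wedge has taken load. I'll back off and look.

Call:
arm_command --moves '[[[0,-3,0],0],[[0,-8,0],0],[[0,-12,0],0],[[0,-4,-25],0],[[0,0,-35],0]]'

```text
time: 14.97
tool_pos: [424.9, -226.2, 85.3]
orientation: [3.142, -0.006, 2.874]
wrist_force: [0.9, -0.1, 0.8]
opening: 0.4
finger_force: 0.0
```

Call:
arm_command --moves '[[[6,0,-35],0],[[12,0,-35],0],[[12,0,-30],0],[[10,0,0],0],[[0,0,0],0]]'

```text
time: 15.38
tool_pos: [387.7, -214.7, 187.2]
orientation: [3.138, 0.001, 2.876]
wrist_force: [0.1, 0.4, -0.3]
opening: 0.5
finger_force: 0.0
```

Run:
```python
from h import *
snap('wrist','w4.png'); s=state(); print(s['tool_pos'],s['orientation'],s['wrist_force'])
measure('w4.png',(200,638,40,300))
im=cloud('w4.png')[1][60:300,260:580]; cv2.imwrite('pics/c5.png',cv2.resize(im,None,fx=2.4,fy=2.4,interpolation=2)[:,:,::-1])
```

```text
[ 388.27672494 -214.45843014  186.39972367] [3.13923682e+00 3.33525995e-04 2.87641914e+00] [0.27306474 0.63891988 0.34233368]
table z -1.422721024338216
wedge 965 ((441.89080810546875, -173.69371032714844), (38.32638931274414, 34.79513931274414), 74.34129333496094) [[420.0, -187.0], [453.0, -197.0], [464.0, -160.0], [430.0, -151.0]] [ 6.2 10.9 14.1]
psu 16521 ((427.11920166015625, -75.44879913330078), (150.8203582763672, 102.3871078491211), 75.10562896728516) [[358.0, -135.0], [457.0, -161.0], [496.0, -16.0], [397.0, 11.0]] 60.56540773838924
tilt [ 4.40000e-03 -1.80000e-03  6.05002e+01]
```

View pics/c5.png

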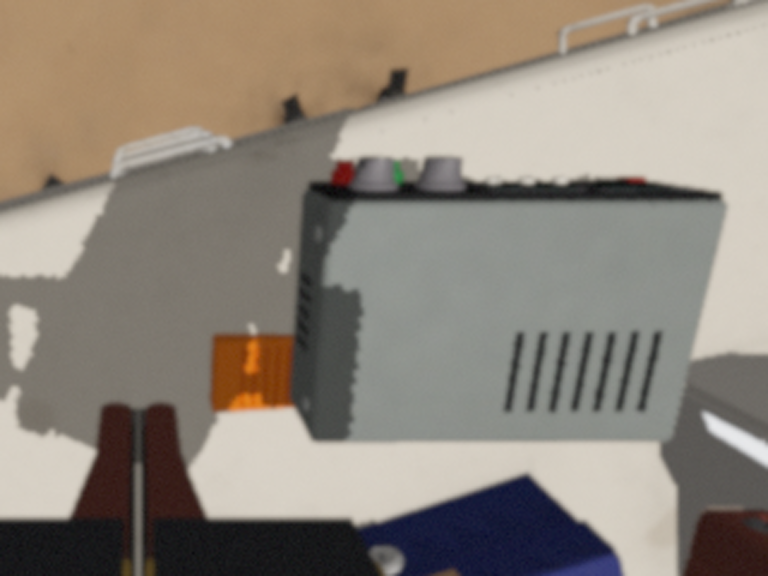

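The crop shows the wedge straight under the back right corner at (250,370), with the supply in place. I'll do the press now.

Run:
```python
from h import *
plan((447,-144.5,150),(447,-144.5,92))
```

```text
(447, -144.5, 150) 3 rows of [-12.8  27.6  12.2]
(447, -144.5, 92) 2 rows of [ 0.  -0.1 29. ]
```

Call:
arm_command --moves '[[[-12.8,27.6,12.2],0],[[-12.8,27.6,12.2],0],[[-12.8,27.6,12.2],0],[[0,0,25],0],[[0,0,20],0]]'

```text
time: 15.85
tool_pos: [448.5, -143.4, 102.0]
orientation: [-3.141, -0.002, 2.881]
wrist_force: [0.3, -0.5, -0.1]
opening: 0.5
finger_force: 0.0
```

Call:
arm_command --moves '[[[0,0,9],0],[[0,0,4],0],[[0,0,2],0],[[0,0,0],0],[[0,0,0],0]]'

```text
time: 16.27
tool_pos: [448.0, -145.9, 90.4]
orientation: [3.141, 0.001, 2.875]
wrist_force: [-0.2, -0.1, -0.4]
opening: 0.3
finger_force: 0.0
```

```bash
python3 -c "
from h import *
avg(5)"
```

```text
t 16.52 F tool [-0.24 -0.43 -0.13] sd [0.33 0.44 0.75] pos [ 448.07 -145.59   90.47]
```

Call:
arm_command --moves '[[[0,0,3],0],[[0,0,2],0],[[0,0,1],0],[[0,0,0],0]]'

```text
time: 16.85
tool_pos: [447.9, -145.5, 84.1]
orientation: [3.141, 0.0, 2.876]
wrist_force: [-1.7, 0.8, 9.2]
opening: 0.5
finger_force: 4.7
```

Call:
arm_command --moves '[[[0,0,0.5],0],[[0,0,0],0],[[0,0,0],0]]'

```text
time: 17.1
tool_pos: [448.0, -145.6, 84.0]
orientation: [3.141, 0.001, 2.876]
wrist_force: [-2.6, 1.4, 12.8]
opening: 0.3
finger_force: 6.7
```

Call:
arm_command --moves '[[[0,0,0.5],0],[[0,0,0],0],[[0,0,0],0]]'

```text
time: 17.35
tool_pos: [448.1, -145.7, 83.8]
orientation: [3.14, 0.001, 2.875]
wrist_force: [-4.7, 1.8, 17.7]
opening: 0.7
finger_force: 9.2
```

It is stiff: the force went from 9 to 18 N for 0.3 mm of travel, with the top at 62 mm. I'll lift straight off.

Call:
arm_command --moves '[[[0,0,-0.5],0],[[0,0,-1],0],[[0,0,-8],0],[[0,0,-30],0],[[0,0,-35],0]]'

```text
time: 17.77
tool_pos: [445.9, -145.4, 157.0]
orientation: [-3.14, -0.005, 2.875]
wrist_force: [0.5, -0.1, 0.6]
opening: 0.6
finger_force: 0.0
```

Call:
arm_command --moves '[[[12,-20,-20],0],[[15,-25,-10],0],[[15,-20,0],0],[[10,0,0],0],[[0,0,0],0]]'

```text
time: 18.18
tool_pos: [378.0, -194.5, 187.2]
orientation: [3.14, -0.001, 2.873]
wrist_force: [0.7, 0.2, -0.1]
opening: 0.2
finger_force: 0.0
```

Run:
```python
from h import *
snap('wrist','w5.png'); s=state(); print(s['tool_pos'],s['wrist_force'],s['time'])
measure('w5.png',(200,638,40,300))
im=cloud('w5.png')[1][40:300,240:600]; cv2.imwrite('pics/c6.png',cv2.resize(im,None,fx=2.2,fy=2.2,interpolation=2)[:,:,::-1])
```

```text
[ 379.74592265 -193.82989606  187.24644398] [ 0.34868486 -0.29443286  0.00842827] 18.2333
table z -1.4236687763197722
wedge 933 ((442.10162353515625, -173.61831665039062), (38.3514404296875, 35.277259826660156), 74.06428527832031) [[420.0, -187.0], [454.0, -197.0], [464.0, -160.0], [430.0, -150.0]] [ 5.  10.9 14.1]
psu 15840 ((427.0514221191406, -75.649169921875), (150.1211700439453, 102.71981048583984), 74.97484588623047) [[358.0, -135.0], [457.0, -161.0], [496.0, -16.0], [397.0, 10.0]] 60.59315198199292
tilt [ 4.60000e-03 -1.80000e-03  6.05298e+01]
```

```bash
python3 -c "
from h import *
print(job_done())"
```

```text
the job is handed in; nothing more can be done
None
```

The wedge is under the back right foot and was just taking weight at about 3 N of push; an 18 N press on the corner moved it only about 0.3 mm, the supply measures as level as before and shifted at most about 1.5 mm (within measuring error), the hand is clear, and the job is handed in at about 18 s.

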